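Clear the sample press and set its gap

ROBOT

A 6-joint arm with a two-finger parallel gripper is mounted at the origin on the work surface. World frame = base frame: x ahead of the robot, y to its left, z up, the work surface at z = 0. Lengths are in m, angles in rad, forces in N, time in s.
With the tool pointing down it reaches from about 0.375 to 0.975 m from the base axis. Payload 3.8 kg.
Tool frame: the origin (TCP) lies at the very end of the fingers, on their centre line; the grasp point (between the pads) lies behind it (bot.tcp_to_grasp is the y of the grasp point in the tool frame, in m); y points along the fingers, z is the direction in which the jaws open and shut, and the axes are right-handed (so a half turn about y gives the same grasp; the last joint's range is limited). The gripper opens to 85 mm and grips with 20 to 120 N. Pads are 22 mm wide; open, the fingers measure 114 mm over their backs; the gripper's body (76 mm by 85 mm) begins 54 mm behind the grasp point. The pads swing forward as they close: fully open they stand 13 mm farther back than shut.
Start: joints at [1.125, 0.264, 1.604, -0, 1.274, -0.037], TCP at [0.268, 0.619, 0.231] pointing down, gripper open.
Joint ranges: [-2.63, 2.63], [-0.94, 2.18], [0.31, 2.57], [-1.31, 4.45], [0, 2.66], [-2.55, 2.55]. Speed limits (rad/s): [2.57, 2.57, 3.14, 3.14, 3.14, 3.14].

INTERFACE

Orientations are given as a rotation vector (axis times angle).
In Python, from workcell import bot, optics, workorder gives the robot as it stands.
- The arm moves only by the shell command python3 -m handwheel 'ROWS' [FORCE]. ROWS is JSON, a list of rows, each a list of 7 numbers: the shift along the tool's x, y, z in m, then the turn, a rotation vector about the tool's x, y, z in rad, then the opening, from 0 (shut) to 1 (fully open). A call has 1 to 8 rows; each row shifts and turns the commanded pose from where the row before left it, along the tool's axes as they then stand; what a row does not reach is not made up. A row lasts 1/8 s, in which the tool goes at most 62.5 mm and 10.7 degrees, less where a joint would pass 70% of its speed; a pose out of reach is approached as far as the arm can. A call with a gripper value outside its range is refused whole. The fingers move at their own pace and stop on an object; FORCE is the grip in N (left out, the last holds). Time passes only in rows, so rows that do not move let the fingers close. It gives the time, the measured TCP pose, the force and the opening at its end, in the units of the state.
- bot.read_state(): the state, without advancing time (a new reading comes with each control period).
- optics.read_camera(name): name is "scene" or "top" or "wrist"; returns a dict with "image" (480x640x3 uint8, red, green, blue), "z_map" (480x640 float32, m along the optical axis (not along the pixel's ray), 0 where there is no reading), "mtx" (3x3 intrinsics, pixels), "world_from_camera" (4x4, takes a point from camera to world coordinates); the wrist camera has in their place "hand_eye" (4x4, takes a point from camera to tool coordinates, whose origin is the TCP and whose axes are the tool frame's). Camera axes: x right, y down, z forward; pixel columns grow to the right and rows downward; lengths in m; the calibration is good to about 2 mm. A picture is of the moment at which its call begins: read the wrist's pose just before it.
- workorder.finish_job(): hands the job in, once; it reports no verdict.
The state is a dict: "time": time; "q": joint angles; "joint_vel": joint speeds; "joint_torque": joint torques, N m; "tool_pos": TCP position; "tcp_rot": TCP orientation; "wrist_force": force on the tool from outside, world axes, zero at the start; "torque": the same for the moment, N m; "width": opening from 0.0 (shut) to 1.0 (fully open).
Only numpy, scipy, OpenCV 4.12 (cv2) and the standard library are available. Lean on these libraries where they do the work, as an engineer would, in place of code of your own. Each camera call takes 0.05 s, during which the arm holds its last target.

TASK

Clear the sample press in the print lab and set its gap: press the green ejector slide all the way in so that it pushes the yellow sample plate off the bed into the blue catch tray (do not touch the plate itself), and let the slide spring back. Then turn the red thumbscrew clockwise until the foot seats on the bare bed, back it off a quarter turn, and finish still gripping the thumbscrew, holding it steady there. Leave everything else on the table where it is.

Things in the scene. Friction and masses are not known exactly. Their poses are not given: they have to be found in the camera images.
- press: Sample press, fixed: grey C-arm, dark bed, blue tray. Origin on the table under the screw's axis; z up, +y from ejector tab to tray. Spans x -40 to 70, y -170 to 133 mm. C-arm: y -14 to 14, x -24 to 66, top z 57 mm, on it a white dial (radius 24, a black tick each quarter turn); only the tab and the wing stand higher. Bed top z 20 mm, ends at y 20 mm, where the tray begins
- eject_face (a point): Centre of the face to press of the green ejector tab (tab 44 mm wide, 8 mm thick, from z 21 mm to 75 mm; this point is at z 56 mm). At rest it lies at y -124 mm in the press's frame; push it along the press's +y. Axes as the press's; moves with the slide
- ejector (a joint): Travel of the ejector slide in m: 0 at rest, 0.052 fully in, along the press's +y. A spring pushes it back: 3.6 N at rest, about 10 N fully in. Its blade slides the plate along the bed; beyond about 0.045 the plate is clear of the bed and drops into the tray
- sample: Yellow printed sample plate with orange stripes, 30 x 40 x 4 mm (x, y, z), about 15 g, loose. Origin at the centre of its underside. At the start it lies on the bed under the screw's foot, between two rails, long side along the press's y
- tray_floor (a point): Centre of the blue catch tray's inner floor (3 mm above the table); axes as the press's. The inside measures 66 mm in x and 110 mm in y (no wall towards the bed), walls 18 mm high over the table
- wing: Red wing of the thumbscrew: an upright bar 36 mm long (its x), 12 mm thick (its y), 34 mm tall, on the screw's vertical axis. Origin at the centre of its underside, 61 mm above the table; its top is at 95 mm. It does not rise or sink as it turns
- wing_grip (a point): Point on the screw's axis inside the wing at the height to grip it (83 mm above the table, 12 mm below the wing's top); x along the bar towards its white-marked end, y across its 12 mm thickness
- wing_mark (a point): White mark on top of one end of the wing, 11.5 mm from the axis
- screw (a joint): Angle of the thumbscrew in rad, growing clockwise seen from above: 0 fully up, 3.6 seated (hard stop, foot on the bed); starts between 0.6 and 1.9. Stays where it is left (friction about 0.05 N m). The foot below sinks 20 mm per turn. At 0 the wing's x lies along the press's x
- gear: bystander: grey printed gear, 53 mm across, 12 mm high, origin under its centre, on the table on the robot's side of the press
- figurine: bystander: green printed figurine, 34 mm across, 53 mm tall, behind the press
- test_ring: bystander: white printed ring, 42 mm across, 12 mm high, behind the press
- spool: bystander: filament spool lying flat, 200 mm across, 60 mm high, to the right
- scraper: bystander: scraper with a wooden handle, lying at the left
- glue_jar: bystander: jar, 56 mm across, 70 mm tall, at the right near the robot
- print_cup: bystander: orange printed cup, 60 mm across, 60 mm tall, at the far left

How it is judged:
On the way, in this order (a step that is already met when the one before it is completed fails the run):
1. the ejector slide has pushed the sample plate into the catch tray and has sprung back (z of sample in the frame of tray_floor between -0.006 and 0.006 m and x of sample in the frame of tray_floor between -0.03 and 0.03 m and y of sample in the frame of tray_floor between -0.05 and 0.05 m and value of joint ejector below 0.005 m), for 0.1 s.
2. the thumbscrew is turned clockwise until it seats (value of joint screw above 3.55 rad), for 0.1 s.
At the end, for the whole second after the job is handed in: Thumbscrew still, a quarter turn back from its seat (within 0.25 rad), its wing gripped (over 4 N, grasp point within 30 mm of wing_grip); sample plate in the tray, its origin within 6 mm of the tray floor's height; ejector slide back out (under 5 mm) (all of step 1 and value of joint screw between 1.779 and 2.279 rad and velocity of joint screw between -0.05 and 0.05 rad/s and contact force between the fingers and wing above 4 N and distance between the grasp point and wing_grip below 0.03 m); the arm keeps its last pose, push and grip.
It fails at once if the robot touches the sample plate (contact force between any of the fingers, the arm and sample above 0.5 N).
It fails at once if a bystander is moved by more than 20 mm (distance of any of gear, figurine, test_ring, spool, scraper, glue_jar, print_cup from where it was at the start of the episode above 0.02 m).
It also fails if it takes over 72 s, if anything falls off the work surface, if the arm or the gripper's body presses on something with over 40 N, if the wrist force passes 120 N, or if a joint passes its speed limit or range.

## Working session

There is one attempt and no reset: what is moved stays moved. The work goes in short steps, Python scripts to look and compute and a shell command to move; the robot and the scene stay as the last step left them, time stands still between calls to the robot, and variables do not carry over. Pictures are saved under pics/ and viewed, and the job is handed in when it is done.

```bash
ls; mkdir -p pics
python3 - <<'E'
from workcell import bot, optics, workorder
import cv2
s=bot.read_state(); print(s, bot.tcp_to_grasp)
for n in ["scene","top"]:
    c=optics.read_camera(n); cv2.imwrite(f"pics/{n}0.png",c["image"][:,:,::-1]); print(n,c["mtx"],c["world_from_camera"])
E
```

```text
pics
{'time': 0.0, 'q': array([ 1.12508219e+00,  2.64782170e-01,  1.60538130e+00,  1.88716331e-05,
        1.27368597e+00, -3.69064363e-02]), 'joint_vel': array([ 0.00077124,  0.00164728,  0.00198885, -0.00148291, -0.00038659,
       -0.00104949]), 'joint_torque': array([-2.18352987e-03, -5.15115166e+01, -3.67309964e+01, -4.00125482e-04,
        1.32980020e-02,  1.40004931e-05]), 'tool_pos': array([0.26800792, 0.61871763, 0.22993852]), 'tcp_rot': array([-1.54909823,  0.32121269, -0.32033274]), 'wrist_force': array([1.06363582, 0.45177621, 0.09444872]), 'torque': array([ 0.06537517, -0.01142378,  0.0393376 ]), 'width': 0.9997901955345987} -0.0187
scene [[549.02770946   0.         329.83755436]
 [  0.         549.02770946 245.11195025]
 [  0.           0.           1.        ]] [[-0.65930386  0.44862537 -0.60336862  1.29472939]
 [ 0.75183788  0.40151326 -0.52299799  0.67480084]
 [ 0.00763034 -0.79844998 -0.60201279  0.87313002]
 [ 0.          0.          0.          1.        ]]
top [[487.60403635   0.         310.17359634]
 [  0.         487.60403635 237.53877479]
 [  0.           0.           1.        ]] [[ 0.01203474 -0.99324871  0.11537839  0.35807804]
 [-0.99985378 -0.0105516   0.0134568   0.0069311 ]
 [-0.01214852 -0.11552347 -0.99323046  1.44486771]
 [ 0.          0.          0.          1.        ]]
```

View pics/scene0.png

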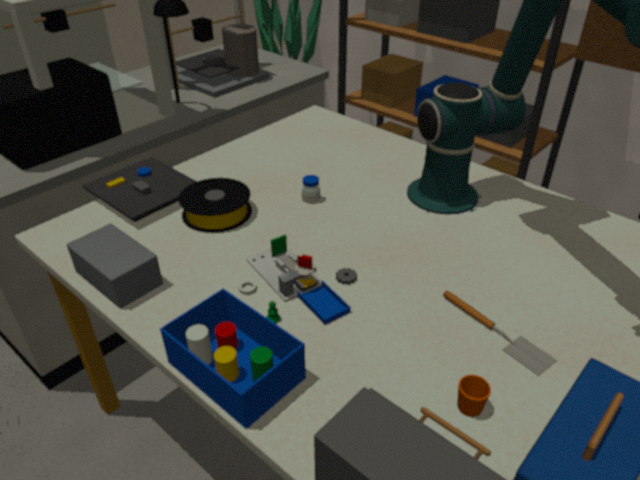

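View pics/top0.png

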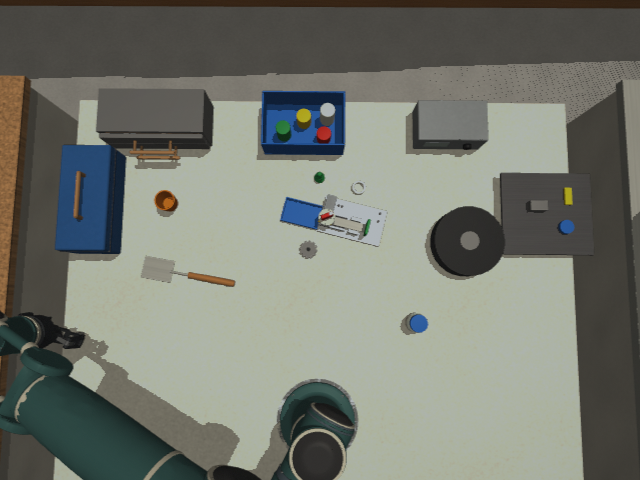

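```bash
cat > h.py <<'E'
from workcell import bot, optics, workorder
import cv2, numpy as np
from scipy.spatial.transform import Rotation as R
def grab(n):
    s=bot.read_state(); c=optics.read_camera(n)
    if n=="wrist":
        T=np.eye(4);T[:3,:3]=R.from_rotvec(s["tcp_rot"]).as_matrix();T[:3,3]=s["tool_pos"]
        c["W"]=T@c["hand_eye"]
    else: c["W"]=c["world_from_camera"]
    return s,c
def px(c,u,v,z=None,depth=False):
    K=c["mtx"];d=np.array([(u-K[0,2])/K[0,0],(v-K[1,2])/K[1,1],1.])
    W=c["W"]
    if depth: return W[:3,:3]@(d*c["z_map"][int(round(v)),int(round(u))])+W[:3,3]
    r=W[:3,:3]@d; return W[:3,3]+r*(z-W[2,3])/r[2]
def crop(c,u0,v0,u1,v1,k,name):
    im=cv2.resize(c["image"][v0:v1,u0:u1,::-1],None,fx=k,fy=k,interpolation=cv2.INTER_CUBIC); cv2.imwrite(name,im)
E
python3 - <<'E'
from h import *
s,c=grab("top"); crop(c,270,165,400,265,6,"pics/topc.png")
s,c=grab("scene"); crop(c,235,225,365,325,6,"pics/scc.png")
E
```

```text
(no output)
```

View pics/topc.png

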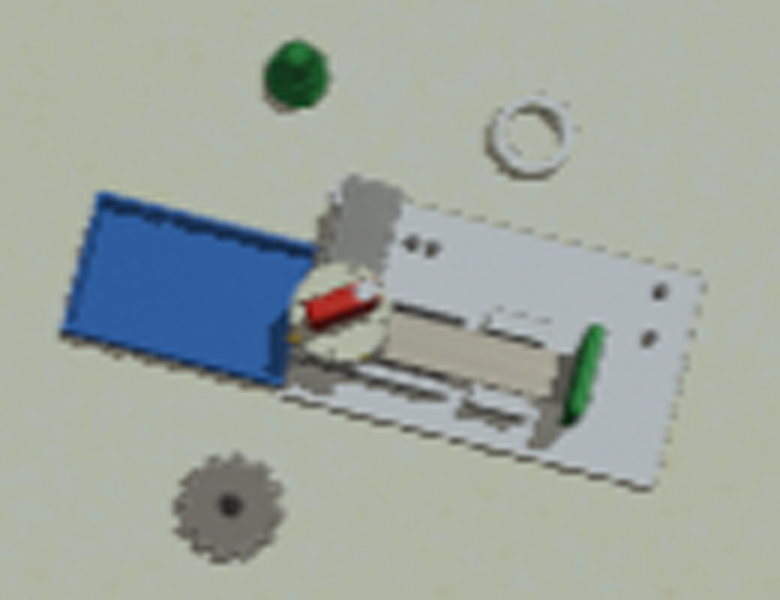

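View pics/scc.png

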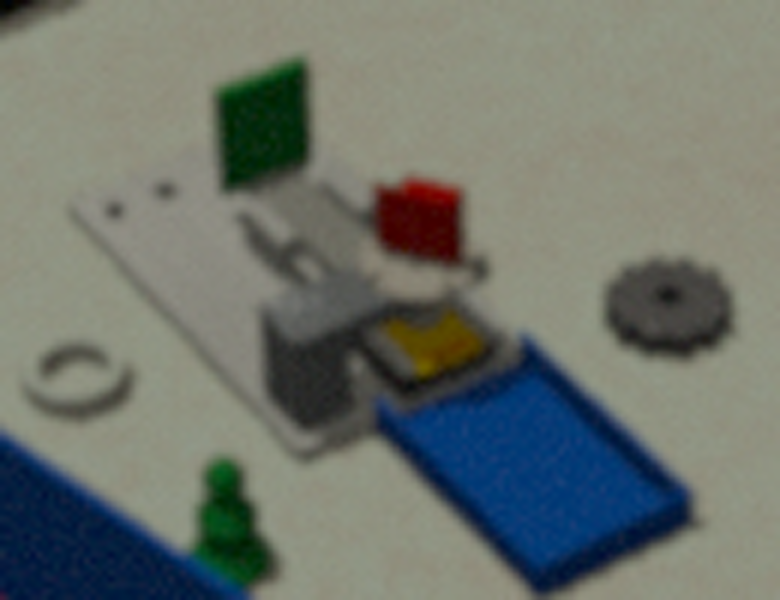

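Run:
```python
from h import *
s,c=grab("top")
def p(n,a,b,z): print(n,px(c,270+(a+.5)/6-.5,165+(b+.5)/6-.5,z).round(4))
p("tray far L",103,195,.018);p("tray near L",65,335,.018)
p("tray near R",283,384,.018);p("base BR",652,488,.005);p("base TR",705,275,.005)
p("tab a",600,328,.075);p("tab b",570,420,.075)
p("wing mark",368,290,.095);p("wing",312,315,.095);p("wing c",342,305,.095)
p("gear",230,506,.012);p("ring",530,137,.012);p("fig",298,60,.053);p("fig",298,80,.03)
```

```text
tray far L [0.6443 0.0974 0.018 ]
tray near L [0.5739 0.115  0.018 ]
tray near R [0.5506 0.0072 0.018 ]
base BR [ 0.5025 -0.1755  0.005 ]
base TR [ 0.6093 -0.2023  0.005 ]
tab a [ 0.5712 -0.1424  0.075 ]
tab b [ 0.5273 -0.1282  0.075 ]
wing mark [ 0.585  -0.0321  0.095 ]
wing [ 0.5729 -0.006   0.095 ]
wing c [ 0.5777 -0.02    0.095 ]
gear [0.4907 0.0326 0.012 ]
ring [ 0.6769 -0.1146  0.012 ]
fig [0.7049 0.0015 0.053 ]
fig [0.7006 0.0013 0.03  ]
```

Run:
```python
from h import *
s,c=grab("wrist"); print(s["time"]);print(R.from_rotvec(s["tcp_rot"]).as_matrix().round(3)); print(c["hand_eye"].round(3),c["mtx"].round(1))
cv2.imwrite("pics/w0.png",c["image"][:,:,::-1])
# desired move: tool position for camera centred over point
Rm=R.from_rotvec(s["tcp_rot"]).as_matrix()
print("shift to (.56,-.10,.25) in tool:",Rm.T@(np.array([.52,-.06,.25])-s["tool_pos"]))
```

```text
0.25
[[ 0.918 -0.001  0.398]
 [-0.398 -0.001  0.918]
 [-0.    -1.    -0.001]]
[[ 0.     0.952  0.305 -0.078]
 [-0.001 -0.305  0.952 -0.142]
 [ 1.    -0.001  0.001  0.   ]
 [ 0.     0.     0.     1.   ]] [[396.8   0.  316.3]
 [  0.  396.8 236.2]
 [  0.    0.    1. ]]
shift to (.56,-.10,.25) in tool: [ 0.50104169 -0.01882778 -0.52299088]
```

View pics/w0.png

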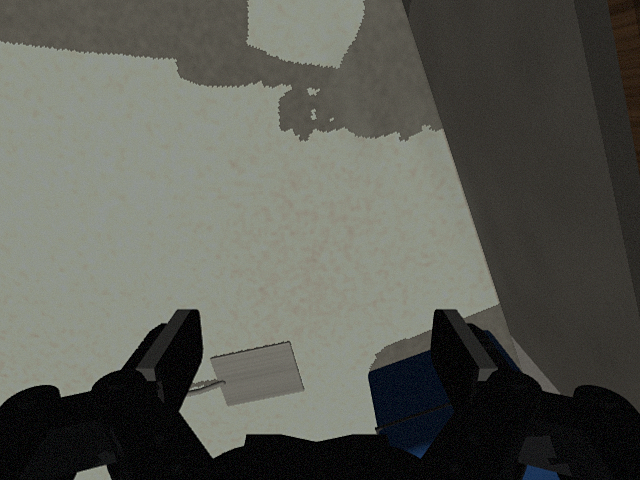

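```bash
python3 -m handwheel '[[0.0418,-0.0023,-0.0367,0,0,0,1],[0.0418,-0.0023,-0.0367,0,0,0,1],[0.0418,-0.0023,-0.0367,0,0,0,1],[0.0418,-0.0023,-0.0367,0,0,0,1],[0.0418,-0.0023,-0.0367,0,0,0,1],[0.0418,-0.0023,-0.0367,0,0,0,1],[0.0418,-0.0023,-0.0367,0,0,0,1],[0.0418,-0.0023,-0.0367,0,0,0,1]]'
python3 -m handwheel '[[0.0418,-0.0023,-0.0367,0,0,0,0],[0.0418,-0.0023,-0.0367,0,0,0,0],[0.0418,-0.0023,-0.0367,0,0,0,0],[0.0418,-0.0023,-0.0367,0,0,0,0],[0.0418,-0.0023,-0.0367,0,0,0,0],[0,0,0,0,0.175,0,0],[0,0,0,0,0.175,0,0],[0,0,0,0,0.175,0,0]]'
python3 -m handwheel '[[0,0,0,0,0.175,0,0],[0,0,0,0,0.175,0,0],[0,0,0,0,0.175,0,0],[0,0,0,0,0.175,0,0],[0,0,0,0,0.165,0,0],[0,0,0,0,0,0,0],[0,0,0,0,0,0,0]]'
python3 - <<'E'
from h import *
s,c=grab("wrist"); print(s["time"],s["tool_pos"],s["q"].round(3));print(R.from_rotvec(s["tcp_rot"]).as_matrix().round(3))
cv2.imwrite("pics/w1.png",c["image"][:,:,::-1]); np.savez("w1.npz",**c)
E
```

```text
time: 1.3
tool_pos: [0.459, 0.2154, 0.2501]
tcp_rot: [-1.546, 0.32, -0.321]
wrist_force: [1.6, 0.5, -0.5]
width: 1.001
time: 2.3
tool_pos: [0.5773, -0.0349, 0.2611]
tcp_rot: [-1.443, 0.734, -0.733]
wrist_force: [0.3, 1.1, 0.2]
width: -0.001
time: 3.18
tool_pos: [0.5772, -0.0344, 0.2612]
tcp_rot: [-1.094, 1.373, -1.373]
wrist_force: [-0.5, 0.1, -0.3]
width: -0.001
3.175 [ 0.57722981 -0.03441434  0.26116415] [-0.103  0.064  1.779 -0.     1.298  0.123]
[[-0.223 -0.     0.975]
 [-0.975  0.    -0.223]
 [ 0.    -1.    -0.   ]]
```

View pics/w1.png

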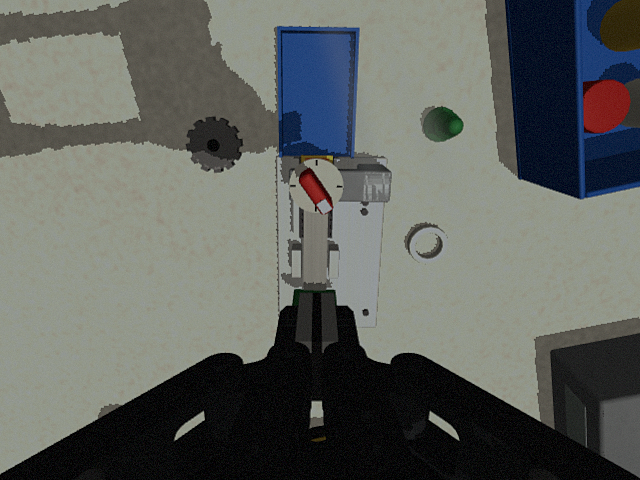

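Run:
```python
from h import *
c=dict(np.load("w1.npz"))
crop(c,265,20,395,120,6,"pics/w1a.png");crop(c,265,130,395,230,6,"pics/w1b.png");crop(c,265,230,395,330,6,"pics/w1c.png")
```

```text
(no output)
```

View pics/w1a.png

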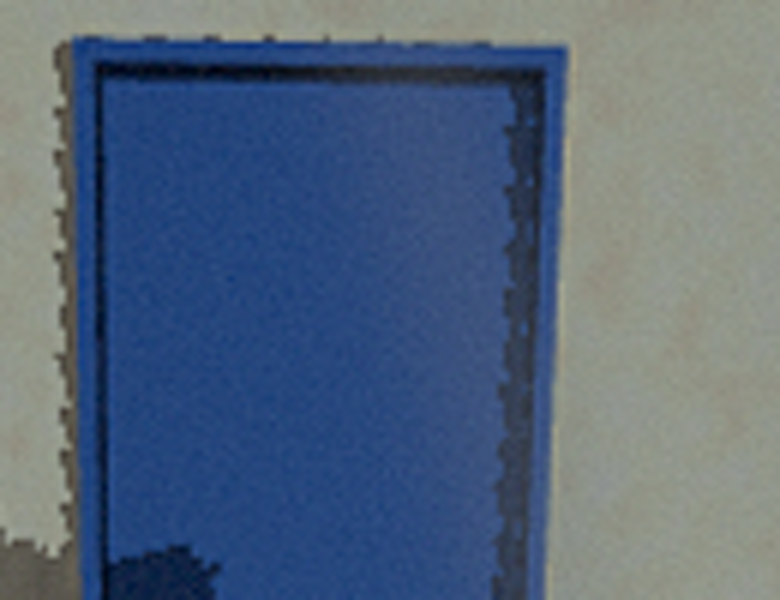

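View pics/w1b.png

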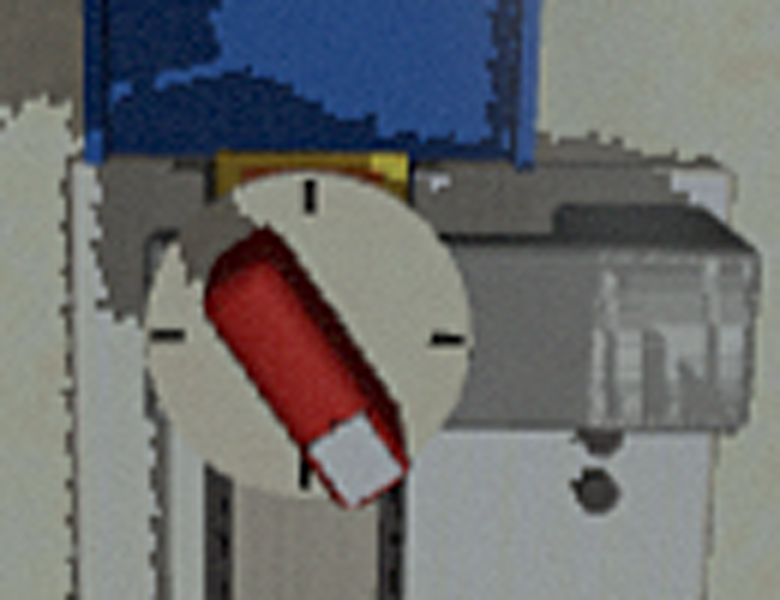

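View pics/w1c.png

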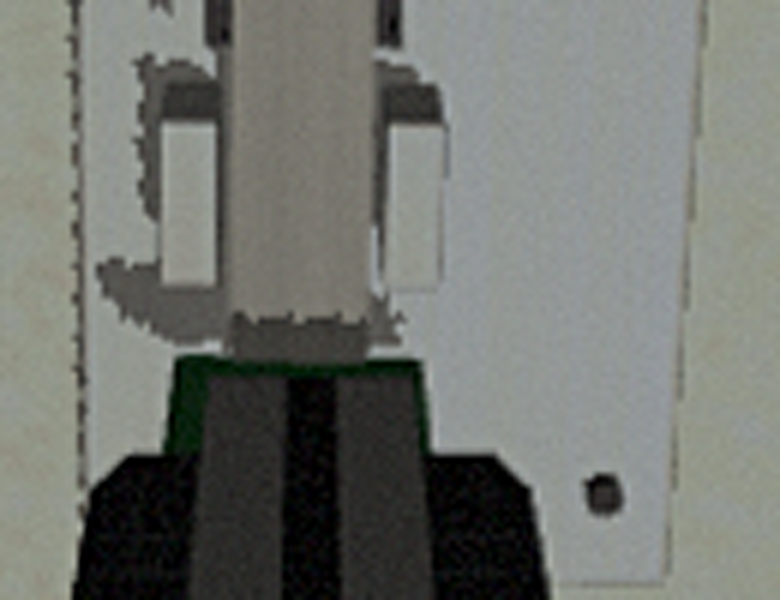

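Run:
```python
from h import *
c=dict(np.load("w1.npz"))
P=lambda o,a,b,z: px(c,265+(a+.5)/6-.5,o+(b+.5)/6-.5,z)
t=[P(130,*q,.0575) for q in [(309,197),(447,339),(304,470),(167,334)]]
print("dial",np.array(t).round(4),np.mean([t[1],t[3]],0).round(4), np.mean([t[0],t[2]],0).round(4))
d=t[1]-t[3];print("yaw dial x",np.degrees(np.arctan2(d[1],d[0])))
d=t[0]-t[2];print("yaw dial y",np.degrees(np.arctan2(d[1],d[0]))-90)
a,b=P(20,72,40,.018),P(20,567,47,.018);c1,d1=P(130,88,160,.018),P(130,533,165,.018)
print("tray",a,b,c1,d1,(b-a),[np.degrees(np.arctan2(*(v)[[1,0]])) for v in (b-a,a-c1,b-d1)])
o=P(230,75,583-360*0,.003)
m=P(130,360,460,.095);print("mark",m)
e0,e1=P(130,210,308,.095),P(130,310,452,.095);d=e1-e0;print("wing yaw edge",np.degrees(np.arctan2(d[1],d[0])))
for n,u,v in [("mark",360,460),("dial",225,420),("arm",520,300)]:
  print(n,px(c,265+u/6,130+v/6,depth=True).round(4))
print("base BR",P(230,667,580,.004), "tab top edge", P(230,180,357,.075),P(230,420,360,.075))
```

```text
dial [[ 5.848e-01 -1.000e-04  5.750e-02]
 [ 5.999e-01 -2.470e-02  5.750e-02]
 [ 5.751e-01 -3.920e-02  5.750e-02]
 [ 5.601e-01 -1.480e-02  5.750e-02]] [ 0.58   -0.0198  0.0575] [ 0.5799 -0.0197  0.0575]
yaw dial x -13.97412444605312
yaw dial y -14.004848813056284
tray [0.57650792 0.11737556 0.018     ] [0.64641527 0.10038649 0.018     ] [0.55066317 0.00865544 0.018     ] [ 0.61970226 -0.00801519  0.018     ] [ 0.06990735 -0.01698907  0.        ] [np.float64(-13.659372893887404), np.float64(76.6279478044532), np.float64(76.15663980288689)]
mark [ 0.58473345 -0.03070444  0.095     ]
wing yaw edge -68.79512316203841
mark [ 0.585  -0.031   0.0955]
dial [ 0.5657 -0.0295  0.058 ]
arm [ 0.6118 -0.0221  0.0566]
base BR [ 0.60811757 -0.20199249  0.004     ] tab top edge [ 0.54083157 -0.10448241  0.075     ] [ 0.57606951 -0.11309597  0.075     ]
```

```bash
python3 -m handwheel '[[0.046,0,-0.001,0,0.016,0,0],[0.046,0,0,0,0,0,0],[0.046,0,0,0,0,0,0],[0,0.05,0,0,0,0,0],[0,0.05,0,0,0,0,0],[0,0.05,0,0,0,0,0],[0,0.04,0,0,0,0,0],[0,0,0,0,0,0,0]]' 40
python3 - <<'E'
from h import *
cv2.imwrite("pics/s2.png",grab("scene")[1]["image"][:,:,::-1]);s,c=grab("wrist");print(s["tool_pos"],s["wrist_force"])
cv2.imwrite("pics/w2.png",c["image"][:,:,::-1])
E
```

```text
time: 4.22
tool_pos: [0.5402, -0.167, 0.0674]
tcp_rot: [-1.089, 1.393, -1.38]
wrist_force: [-0.3, 0.3, 0.2]
width: 0.001
[ 0.54248952 -0.16784197  0.0700715 ] [ 0.11662968 -0.30391043  0.55712458]
```

View pics/w2.png

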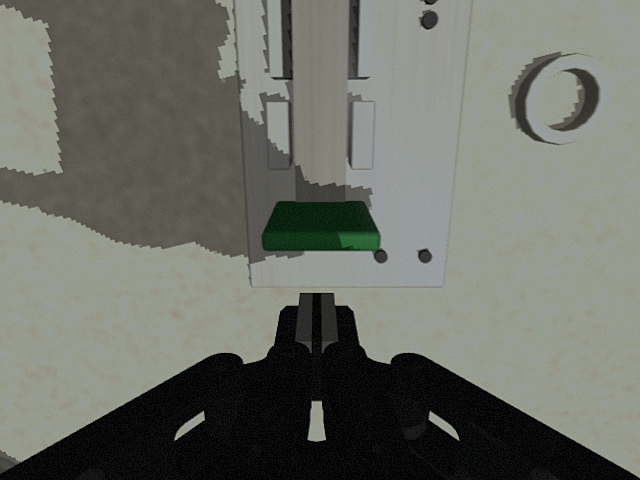

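```bash
python3 -m handwheel '[[0,0.014,0,0,0,0,0],[0,0.014,0.001,0,0,0,0],[-0.007,0,0,0,0,0,0],[-0.007,0,0,0,0,0,0],[-0.005,0,0,0,0,0,0],[-0.005,0,0,0,0,0,0],[-0.005,0,0,0,0,0,0],[0,0,0,0,0,0,0]]'
python3 - <<'E'
from h import *
s,c=grab("wrist");p=s["tool_pos"]-np.array([.58,-.0198,0]);a=np.radians(-13.8)
print(p[0]*np.cos(a)+p[1]*np.sin(a),-p[0]*np.sin(a)+p[1]*np.cos(a),s["tool_pos"],s["wrist_force"])
cv2.imwrite("pics/w3.png",c["image"][:,:,::-1])
E
```

```text
time: 5.32
tool_pos: [0.5518, -0.1406, 0.0435]
tcp_rot: [-1.084, 1.386, -1.387]
wrist_force: [-1.7, -3.8, 1.6]
width: 0.001
0.0014469137927329012 -0.12398647308833011 [ 0.55183023 -0.14055265  0.04346411] [-1.65367091 -3.8398682   1.60774588]
```

View pics/w3.png

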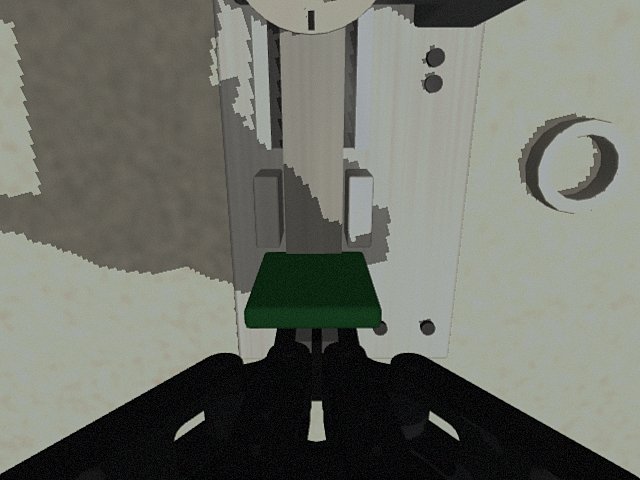

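```bash
python3 -m handwheel '[[-0.006,0,0,0,0,0,0],[-0.006,0,0,0,0,0,0],[-0.006,0,0,0,0,0,0],[-0.006,0,0,0,0,0,0],[-0.006,0,0,0,0,0,0],[-0.006,0,0,0,0,0,0],[-0.006,0,0,0,0,0,0],[0,0,0,0,0,0,0]]'
python3 - <<'E'
from h import *
s,c=grab("wrist");p=s["tool_pos"]-np.array([.58,-.0198,0]);a=np.radians(-13.8)
print(p[0]*np.cos(a)+p[1]*np.sin(a),-p[0]*np.sin(a)+p[1]*np.cos(a),s["tool_pos"],s["wrist_force"])
cv2.imwrite("pics/w4.png",c["image"][:,:,::-1])
E
```

```text
time: 6.38
tool_pos: [0.5614, -0.1015, 0.0435]
tcp_rot: [-1.087, 1.385, -1.388]
wrist_force: [-3.6, -9.8, 1.5]
width: -0.004
0.0013840663858681983 -0.08378842475902308 [ 0.56135777 -0.10149996  0.04348423] [-3.62908231 -9.78188096  1.53386738]
```

View pics/w4.png

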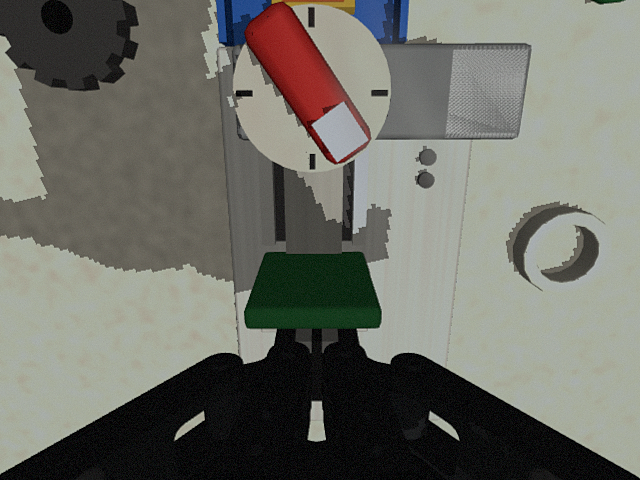

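```bash
python3 -m handwheel '[[-0.003,0,0,0,0,0,0],[-0.003,0,0,0,0,0,0],[0,0,0,0,0,0,0]]'
python3 -m handwheel '[[-0.002,0,0,0,0,0,0],[-0.002,0,0,0,0,0,0],[0,0,0,0,0,0,0]]'
python3 - <<'E'
from h import *
s,c=grab("scene");crop(c,235,225,365,325,6,"pics/s5.png")
E
```

```text
time: 6.8
tool_pos: [0.5614, -0.1012, 0.0436]
tcp_rot: [-1.096, 1.38, -1.392]
wrist_force: [-8.2, -30.1, 2.3]
width: -0.002
time: 7.18
tool_pos: [0.5615, -0.1011, 0.0437]
tcp_rot: [-1.101, 1.378, -1.396]
wrist_force: [-11.5, -44.5, 3.6]
width: 0.001
```

View pics/s5.png

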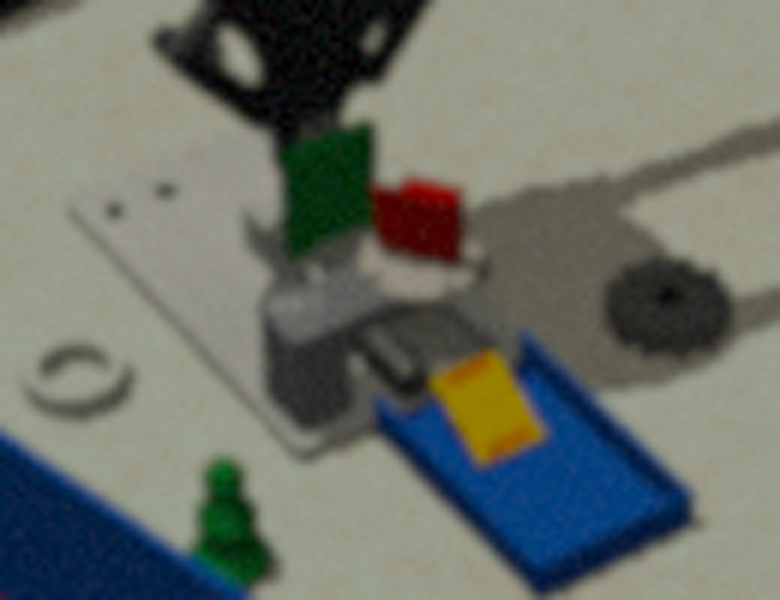

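```bash
python3 -m handwheel '[[0.01,0,0,0,0,0,0],[0.01,0,0,0,0,0,0],[0.012,0,0,0,0,0,0],[0.012,0,0,0,0,0,0],[0.012,0,0,0,0,0,0],[0.012,0,0,0,0,0,0],[0.012,0,0,0,0,0,0],[0.005,0,0,0,0,0,0]]'
python3 -m handwheel '[[0,-0.05,0,0,0,0,0.6],[0,-0.05,0,0,0,0,0.6],[0,-0.05,0,0,0,0,0.6],[-0.035,-0.05,0,0,0,0,0.6],[-0.045,0,0,0,0,0,0.6],[-0.045,0,0,0,0,0,0.6],[0,0,0,0,0,0,0.6]]'
python3 - <<'E'
from h import *
s,c=grab("wrist");print(s["tool_pos"],s["wrist_force"],s["time"]); cv2.imwrite("pics/w6.png",c["image"][:,:,::-1]);np.savez("w6.npz",**c)
E
```

```text
time: 8.22
tool_pos: [0.5436, -0.1726, 0.0431]
tcp_rot: [-1.083, 1.387, -1.387]
wrist_force: [-0.2, 0.2, -0.5]
width: 0.001
time: 9.1
tool_pos: [0.5743, -0.048, 0.2433]
tcp_rot: [-1.085, 1.384, -1.383]
wrist_force: [-0.2, -0.7, -0.8]
width: 0.602
[ 0.57427572 -0.04795952  0.24326337] [-0.1551834  -0.70398039 -0.84928422] 9.1
```

View pics/w6.png

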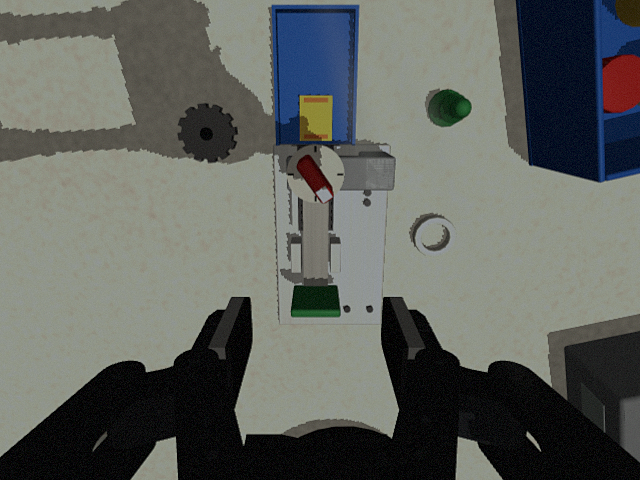

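Run:
```python
from h import *
c=dict(np.load("w6.npz"))
crop(c,265,80,365,155,8,"pics/w6a.png");crop(c,280,140,350,215,8,"pics/w6b.png");
print(np.linalg.inv(c["W"])[:3].round(4).tolist())
for u,v in [(316,117),(316,102),(316,132),(303,117),(329,117),(345,80)]: 
  q=px(c,u,v,depth=True);p=q-np.array([.58,-.0198,0]);a=np.radians(-13.8)
  print((p[0]*np.cos(a)+p[1]*np.sin(a)).round(4),(-p[0]*np.sin(a)+p[1]*np.cos(a)).round(4),q[2].round(4))
for v in range(284,318,4):
  q=px(c,316,v,depth=True);p=q-np.array([.58,-.0198,0]);print(v,(-p[0]*np.sin(a)+p[1]*np.cos(a)).round(4),q[2].round(4))
```

```text
[[0.9713, -0.238, 0.0005, -0.5691], [-0.227, -0.9256, 0.3028, 0.0441], [-0.0716, -0.2942, -0.9531, 0.418]]
0.0008 0.0438 0.0068
0.0008 0.0568 0.0057
0.0008 0.0305 0.0064
-0.0111 0.0437 0.0061
0.0127 0.0438 0.0062
0.0269 0.0756 0.002
284 -0.1146 0.0247
288 -0.1161 0.0306
292 -0.1167 0.0384
296 -0.1169 0.0466
300 -0.1163 0.0561
304 -0.1165 0.0636
308 -0.1166 0.071
312 -0.1187 0.0743
316 -0.1222 0.075
```

View pics/w6a.png

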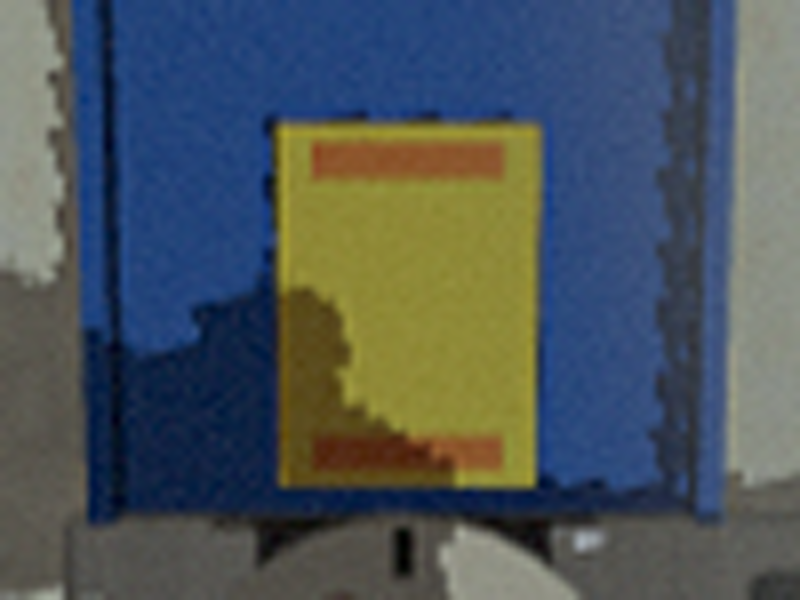

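View pics/w6b.png

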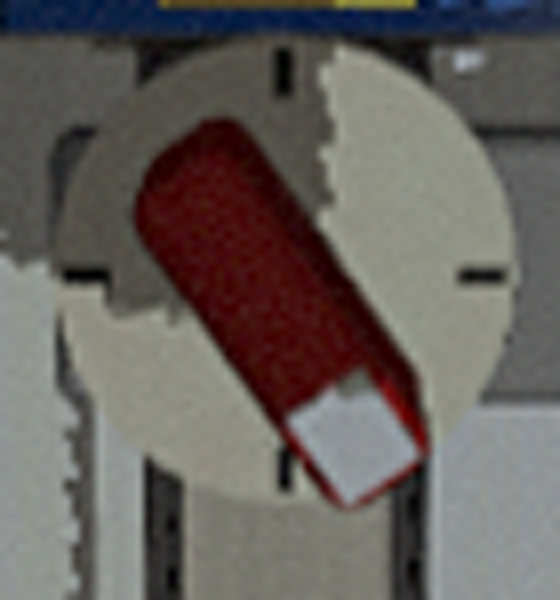

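Run:
```python
from h import *
c=dict(np.load("w6.npz"))
P=lambda a,b,z=.095: px(c,280+(a+.5)/8-.5,140+(b+.5)/8-.5,z)
for A,B in [((140,215),(343,503)),((175,270),(290,432)),((250,145),(380,350)) ]:
  d=P(*B)-P(*A);print(np.degrees(np.arctan2(d[1],d[0])))
m=P(357,437)-np.array([.58,-.0198,.095]);print(m,np.degrees(np.arctan2(m[1],m[0])))
m=[P(*q) for q in [(283,415),(350,373),(427,455),(347,507)]];print(np.array(m).round(4))
e=(m[0]+m[1]-m[2]-m[3]);print(np.degrees(np.arctan2(-e[1],-e[0])))
s=bot.read_state();Rm=R.from_rotvec(s["tcp_rot"]).as_matrix();print(np.degrees(np.arctan2(Rm[1,0],Rm[0,0])),s["q"].round(3))
print("shift",Rm.T@(np.array([.58,-.0198,.0643])-s["tool_pos"]), bot.tcp_to_grasp)
```

```text
-68.98661110082669
-68.80688179352312
-71.22498933943176
[ 4.35062684e-03 -1.11178440e-02  2.77555756e-17] -68.62863520427247
[[ 0.5782 -0.0273  0.095 ]
 [ 0.5851 -0.0249  0.095 ]
 [ 0.5903 -0.0341  0.095 ]
 [ 0.5819 -0.0372  0.095 ]]
-65.0011179376402
-103.80365287153153 [-0.129  0.071  1.806  0.     1.265  0.111]
shift [-0.03029556  0.17873459 -0.00113815] -0.0187
```

```bash
python3 -m handwheel '[[-0.0303,0,-0.0011,0,-0.154,0,0.6],[0,0.035,0,0,-0.154,0,0.6],[0,0.035,0,0,-0.154,0,0.6],[0,0.035,0,0,-0.154,0,0.6],[0,0.03,0,0,0,0,0.6],[0,0.025,0,0,0,0,0.6],[0,0.018,0,0,0,0,0.6],[0,0,0,0,0,0,0.6]]' 40
python3 - <<'E'
from h import *
s,c=grab("wrist");print(s["tool_pos"],s["wrist_force"],s["time"]);Rm=R.from_rotvec(s["tcp_rot"]).as_matrix();print(np.degrees(np.arctan2(Rm[1,0],Rm[0,0])), Rm[:,1]); cv2.imwrite("pics/w7.png",c["image"][:,:,::-1])
E
```

```text
time: 10.15
tool_pos: [0.5786, -0.022, 0.0635]
tcp_rot: [-1.364, 0.934, -0.929]
wrist_force: [-0.5, -0.2, 0.2]
width: 0.6
[ 0.57860698 -0.02195675  0.06345515] [-0.5317109  -0.18934074  0.23835895] 10.15
-68.73039391938899 [-3.63367055e-03  2.37577293e-04 -9.99993370e-01]
```

View pics/w7.png

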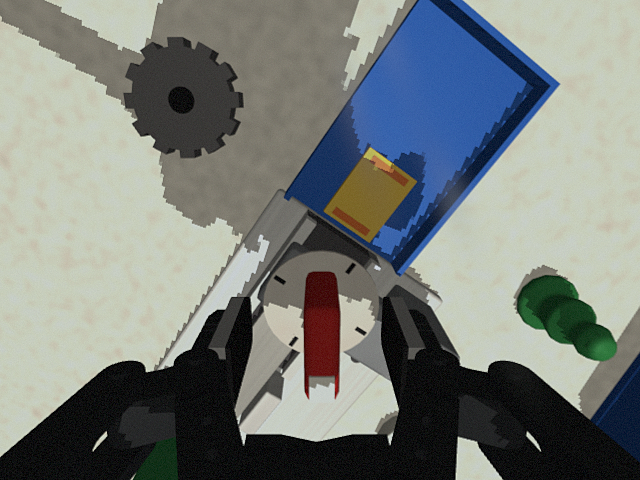

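```bash
python3 -m handwheel '[[-0.001,0,0.0015,0,0,0,0.4],[0,0,0,0,0,0,0],[0,0,0,0,0,0,0],[0,0,0,0,0,0,0],[0,0,0,0,0,0,0]]' 40
python3 - <<'E'
from h import *
s,c=grab("wrist");print(s);Rm=R.from_rotvec(s["tcp_rot"]).as_matrix();print(np.degrees(np.arctan2(Rm[1,0],Rm[0,0]))); cv2.imwrite("pics/w8.png",c["image"][:,:,::-1])
E
```

```text
time: 10.82
tool_pos: [0.5801, -0.0208, 0.0667]
tcp_rot: [-1.365, 0.931, -0.93]
wrist_force: [-6.9, -3.3, 8.9]
width: 0.132
{'time': 10.825, 'q': array([-0.07770592,  0.24394306,  1.95587319, -0.00212921,  0.94386066,
       -0.44926236]), 'joint_vel': array([-1.29387440e-03,  1.27405782e-03,  1.70203205e-03,  1.56337401e-04,
        3.04325864e-05,  2.21609647e-03]), 'joint_torque': array([ 1.94949053e+00, -4.10730886e+01, -3.16862547e+01,  1.00051057e+00,
       -2.15579800e+00,  3.27311119e-02]), 'tool_pos': array([ 0.58008399, -0.02079289,  0.06668531]), 'tcp_rot': array([-1.36541267,  0.93147015, -0.92990562]), 'wrist_force': array([-6.85373204, -3.2753489 ,  8.90116986]), 'torque': array([-0.50458763,  1.06788997, -0.01008319]), 'width': 0.1320215231979063}
-68.63966219030125
```

View pics/w8.png

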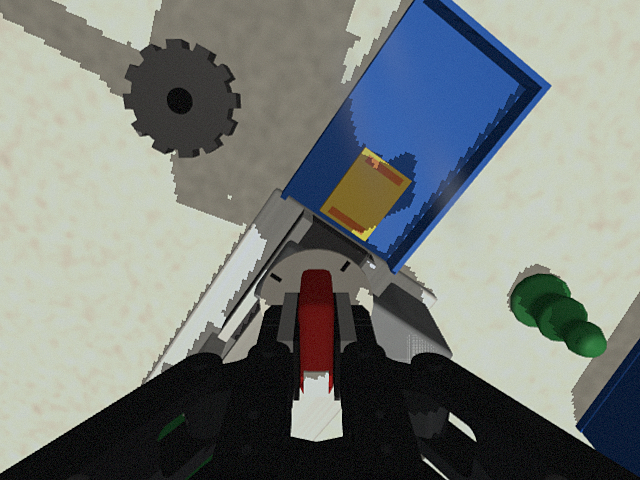

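```bash
python3 -m handwheel '[[0,-0.002,-0.0018,0,0,0,0],[0,0,0,0,0.1,0,0],[0,0,0,0,0.17,0,0],[0,0,0,0,0.17,0,0],[0,0,0,0,0.17,0,0],[0,0,0,0,0.17,0,0],[0,0,0,0,0.17,0,0],[0,0,0,0,0,0,0]]'
cat > st.py <<'E'
from h import *
s=bot.read_state();Rm=R.from_rotvec(s["tcp_rot"]).as_matrix();y=np.degrees(np.arctan2(Rm[1,0],Rm[0,0]))
print("t",s["time"],"yaw",y.round(2),"screw~",((-13.8-y)%360*np.pi/180).round(3),s["tool_pos"].round(4),s["wrist_force"].round(1),s["torque"].round(2),"w",round(s["width"],3),"q",s["q"].round(2))
E
python3 st.py
```

```text
time: 11.88
tool_pos: [0.5798, -0.0208, 0.0668]
tcp_rot: [-0.879, 1.619, -1.62]
wrist_force: [3.5, -2.5, -7.2]
width: 0.13
t 11.875 yaw -123.01 screw~ 1.906 [ 0.5798 -0.0208  0.0668] [ 3.5 -2.5 -7.2] [-0.38 -0.56 -0.05] w 0.13 q [-0.08  0.24  1.96 -0.    0.94  0.5 ]
```

```bash
python3 -m handwheel '[[0,0.001,0,0,0.17,0,0],[0,0,0,0,0.17,0,0],[0,0,0,0,0.17,0,0],[0,0,0,0,0.17,0,0],[0,0,0,0,0.17,0,0],[0,0,0,0,0.17,0,0],[0,0,0,0,0.17,0,0],[0,0,0,0,0.17,0,0]]'
python3 -m handwheel '[[0,0,0,0,0,0,0]]'; python3 st.py
python3 -m handwheel '[[0,0,0,0,0.1,0,0],[0,0,0,0,0.1,0,0],[0,0,0,0,0.06,0,0],[0,0,0,0,0,0,0]]'; python3 st.py
```

```text
time: 12.88
tool_pos: [0.5797, -0.0206, 0.0667]
tcp_rot: [-0.377, -2.02, 2.02]
wrist_force: [0.9, -2.0, -2.4]
width: 0.132
time: 13.0
tool_pos: [0.5798, -0.0206, 0.0667]
tcp_rot: [-0.372, -2.024, 2.024]
wrist_force: [1.5, -1.2, -0.5]
width: 0.133
t 13.0 yaw 159.21 screw~ 3.264 [ 0.5798 -0.0206  0.0667] [ 1.5 -1.2 -0.5] [-0.27  0.03 -0.09] w 0.133 q [-0.08  0.24  1.96 -0.    0.94  1.86]
time: 13.5
tool_pos: [0.5798, -0.0206, 0.0667]
tcp_rot: [-0.601, -1.865, 1.865]
wrist_force: [-0.3, -1.5, 0.5]
width: 0.132
t 13.5 yaw 144.33 screw~ 3.523 [ 0.5798 -0.0206  0.0667] [-0.3 -1.5  0.5] [-0.23  0.04 -0.12] w 0.132 q [-0.08  0.24  1.96 -0.    0.94  2.11]
```

Near the seat; now small steps, watching for the torque to rise.

```bash
for i in 1; do python3 -m handwheel '[[0,0,0,0,0.03,0,0],[0,0,0,0,0.03,0,0],[0,0,0,0,0,0,0]]'; done; python3 st.py
python3 -m handwheel '[[0,0,0,0,0.03,0,0],[0,0,0,0,0.03,0,0],[0,0,0,0,0,0,0],[0,0,0,0,0,0,0]]'; python3 st.py
```

```text
time: 13.88
tool_pos: [0.5798, -0.0206, 0.0667]
tcp_rot: [-0.653, -1.824, 1.824]
wrist_force: [-1.7, -0.9, 4.3]
width: 0.135
t 13.875 yaw 140.64 screw~ 3.588 [ 0.5798 -0.0206  0.0667] [-1.7 -0.9  4.3] [-0.23  0.23 -0.07] w 0.135 q [-0.08  0.24  1.96  0.    0.94  2.18]
time: 14.38
tool_pos: [0.5798, -0.0206, 0.0667]
tcp_rot: [-0.698, -1.787, 1.788]
wrist_force: [-1.6, -0.6, 5.6]
width: 0.131
t 14.375 yaw 137.38 screw~ 3.645 [ 0.5798 -0.0206  0.0667] [-1.6 -0.6  5.6] [-0.02  0.34  1.35] w 0.131 q [-0.08  0.24  1.96 -0.    0.94  2.24]
```

```bash
python3 -m handwheel '[[0,0,0,0,0.02,0,0],[0,0,0,0,0,0,0],[0,0,0,0,0,0,0]]'; python3 st.py
python3 - <<'E'
from h import *
s,c=grab("top"); crop(c,270,165,400,265,6,"pics/t9.png")
s,c=grab("wrist"); cv2.imwrite("pics/w9.png",c["image"][:,:,::-1])
E
```

```text
time: 14.75
tool_pos: [0.5798, -0.0206, 0.0668]
tcp_rot: [-0.713, -1.774, 1.776]
wrist_force: [-3.4, 0.3, 6.7]
width: 0.129
t 14.75 yaw 136.3 screw~ 3.663 [ 0.5798 -0.0206  0.0668] [-3.4  0.3  6.7] [-0.03  0.26  1.71] w 0.129 q [-0.08  0.24  1.96 -0.    0.94  2.26]
```

View pics/w9.png

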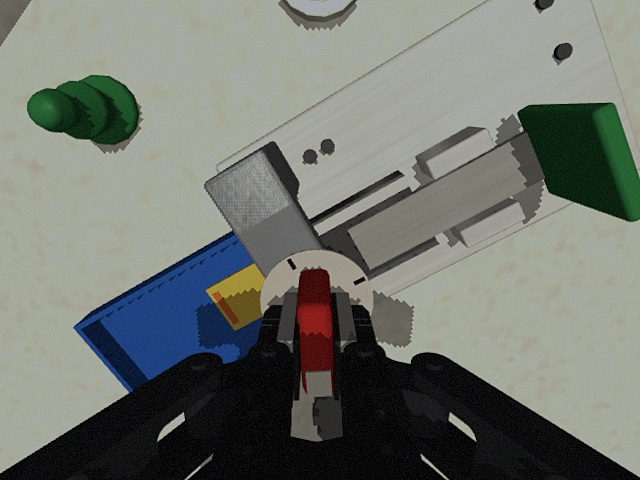

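```bash
python3 -m handwheel '[[0,0,0,0,-0.09,0,0],[0,0,0,0,-0.165,0,0],[0,0,0,0,-0.165,0,0],[0,0,0,0,-0.165,0,0],[0,0,0,0,-0.165,0,0],[0,0,0,0,-0.165,0,0],[0,0,0,0,-0.165,0,0],[0,0,0,0,-0.165,0,0]]'
python3 -m handwheel '[[0,0,0,0,-0.165,0,0],[0,0,0,0,-0.145,0,0],[0,0,0,0,-0.07,0,0],[0,0,0,0,0,0,0],[0,0,0,0,0,0,0],[0,0,0,0,0,0,0]]'; python3 st.py
python3 - <<'E'
from h import *
s,c=grab("top"); crop(c,270,165,400,265,6,"pics/t10.png")
s,c=grab("scene"); crop(c,235,225,365,325,6,"pics/s10.png")
s,c=grab("wrist"); cv2.imwrite("pics/w10.png",c["image"][:,:,::-1]);np.savez("w10.npz",**c)
E
```

```text
time: 15.85
tool_pos: [0.5798, -0.0208, 0.0667]
tcp_rot: [-0.479, 1.952, -1.952]
wrist_force: [-1.6, -1.4, 5.4]
width: 0.133
time: 16.6
tool_pos: [0.5798, -0.0208, 0.0667]
tcp_rot: [-0.782, 1.712, -1.713]
wrist_force: [-1.2, -1.2, 5.9]
width: 0.13
t 16.6 yaw -130.9 screw~ 2.044 [ 0.5798 -0.0208  0.0667] [-1.2 -1.2  5.9] [-0.3   0.26  0.03] w 0.13 q [-0.08  0.24  1.96 -0.    0.94  0.64]
```

View pics/w10.png

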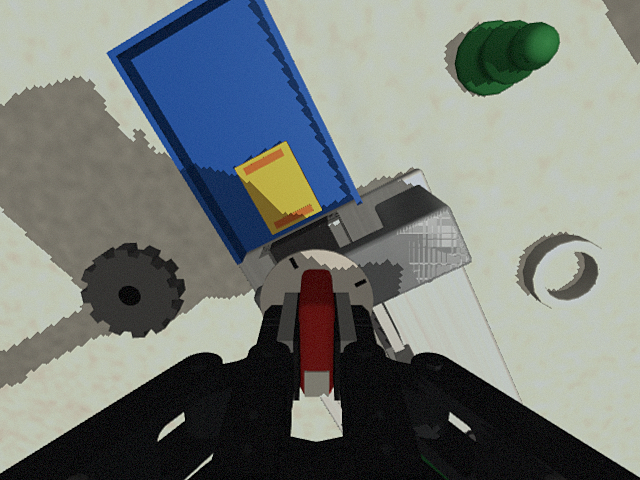

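View pics/s10.png

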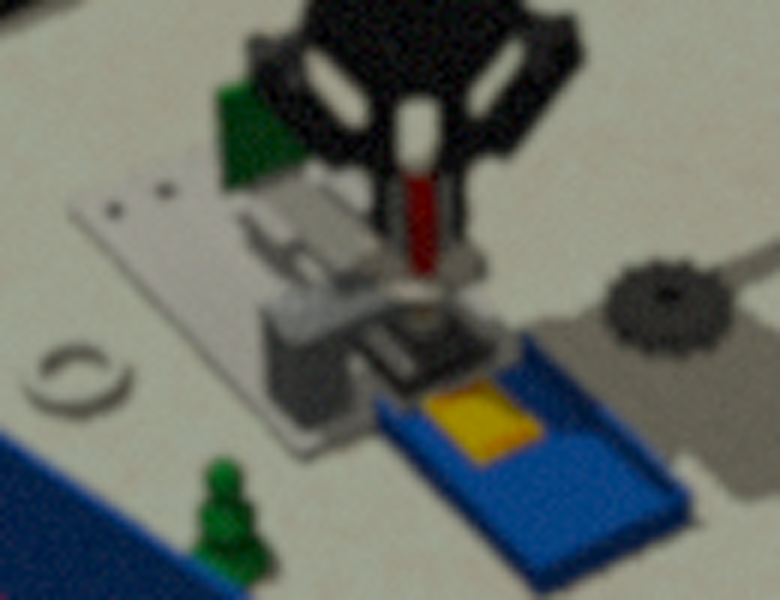

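```bash
python3 -m handwheel '[[0,0,0,0,0,0,0],[0,0,0,0,0,0,0],[0,0,0,0,0,0,0],[0,0,0,0,0,0,0]]'; python3 st.py; python3 -c "
from workcell import workorder
print(workorder.finish_job())"
```

```text
time: 17.25
tool_pos: [0.5798, -0.0208, 0.0667]
tcp_rot: [-0.782, 1.712, -1.713]
wrist_force: [-0.4, -3.0, 5.1]
width: 0.132
t 17.25 yaw -130.9 screw~ 2.044 [ 0.5798 -0.0208  0.0667] [-0.4 -3.   5.1] [-0.29  0.21  0.11] w 0.132 q [-0.08  0.24  1.96 -0.    0.94  0.64]
the job is handed in; nothing more can be done
None
```

The job is handed in at 17.3 s, with the press cleared and the thumbscrew held a quarter turn back from its seat. No verdict was reported.

- **Ejector:** I pushed the slide to its hard stop with the closed fingers and let it spring back. The force rose to about 45 N at the stop because I pushed about 10 mm past it. That was on the fingers; the 40 N limit is for the arm and gripper body.
- **Plate:** It lies flat in the tray, about 31 mm from the tray centre towards the bed, with its top about 6 mm above the table. The slide tab measured back at its rest position.
- **Thumbscrew:** I turned it clockwise from about 0.95 rad until the torque jumped to 1.7 N m near 3.6 rad. I then backed it off to about 2.04 rad, against a target of 2.03. The angles come from the tool's yaw and the measured press heading, not from reading the screw itself.
- **Final hold:** The wing is gripped at a commanded 40 N with a 13% opening. The arm is steady with almost no twist, and the grasp point sits about 2.5 mm from the grip point.
- **Other objects:** In the last pictures the gear, figurine and ring look where they were. I did not measure them or recheck the spool, scraper, jar and cup, but the arm was never near those.

No check failed or disagreed.

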